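Index the end stop of a damper rest by one hole

ROBOT

A 6-joint arm with a two-finger parallel gripper is mounted at the origin on the work surface. World frame = base frame: x ahead of the robot, y to its left, z up, the work surface at z = 0. Lengths are in m, angles in rad, forces in N, time in s.
With the tool pointing down it reaches from about 0.4 to 0.825 m from the base axis. Payload 7 kg.
Tool frame: the origin (TCP) lies midway between the tips of the shut fingers; the grasp point (between the pads) lies arm.hold_point_z behind it (arm.hold_point_z is the distance from the TCP to the grasp point, in m); z points along the fingers, y is the line along which they close (so a half turn about z gives the same grasp; the last joint's range is limited). The gripper opens to 88 mm and grips with 3 to 60 N. Pads are 19 mm wide; open, the fingers measure 130 mm over their backs; the gripper's body (78 mm by 193 mm) begins 47 mm behind the grasp point.
Start: joints at [1.618, 0.359, 0.012, 0, -1.224, -0.288], TCP at [0.161, 0.655, 0.227] pointing down, gripper open.
Joint ranges: [-3.07, 3.07], [-1.43, 2.12], [-1.02, 1.25], [-3.03, 1.67], [-3.05, -0], [-3.03, 3.03]. Speed limits (rad/s): [2.39, 2.39, 3.01, 3.14, 3.14, 3.14].

INTERFACE

Orientations are given as [roll, pitch, yaw] about the fixed x, y, z axes, in that order (R = Rz(yaw) Ry(pitch) Rx(roll)).
In Python, from station import arm gives the robot as it stands.
- The arm moves only by the shell command python3 -m crank 'ROWS' [OPENING] [FORCE]. ROWS is JSON, a list that holds one entry, the list of rows, each a list of 4 numbers: the shift along the tool's x, y, z in units of 25 mm (1.0 is 25 mm), then the turn about the tool's z in units of 5 degrees (1.0 is 5 degrees). A call has 1 to 12 rows; each row is the pose to reach, as a shift and turn from the pose commanded when the call began, along the tool's axes at that moment; what a row does not reach only later rows make up. A row lasts 1/8 s, in which the tool goes at most 62.5 mm and 10.7 degrees, less where a joint would pass 70% of its speed; a pose out of reach is approached as far as the arm can. A call with a gripper value outside its range is refused whole. OPENING is the closure, from 0 (fully open) to 1 (shut), set as the call begins (- or left out, the last holds). The fingers move at their own pace and stop on an object; FORCE is the grip in N (left out, the last holds). Time passes only in rows, so rows that repeat a pose let the fingers close. It gives the time, the measured TCP pose, the force, the opening and the grip force at its end, in the units of the state.
- arm.get_state(): the state, without advancing time (a new reading comes with each control period).
- arm.grab_frame(name): name is "side" or "top"; returns (picture, depth): 400x640x3 uint8, red, green, blue; 400x640 float32, m along the optical axis (not along the pixel's ray), 0 where there is no reading.
- arm.get_calibration(name): a dict with "mtx" (3x3 intrinsics, pixels), "R" (3x3) and "t" (3): a world point X has camera coordinates R X + t. Camera axes: x right, y down, z forward; pixel columns grow to the right and rows downward; lengths in m; the calibration is good to about 2 mm. A picture is of the moment at which its call begins. get_calibration takes no time and is no camera call.
- arm.job_done(): hands the job in; it is judged then, once.
Trained networks look in the newest picture that a camera, given by its name, has taken for a name from the list of things; names that differ only in an ending like _2 or _b are one class to them, and where a whole thing is asked for, a point or a joint stands for the part that bears it (a point fixed in the world has none). Each returns a list of dicts, best first, with "score" (0 to 1); they miss things now and then, are a little off and sometimes report something else, mostly with a low value. They report only what shows in the picture. A call takes as long as a camera call. They do not tell look-alikes from the thing itself.
- arm.recognise(thing, camera): "extent" ([left, top, width, height] in pixels, round what is visible of it).
- arm.trace(thing, camera): "mask" (400x640 bool, what is visible of it) and "extent" ([left, top, width, height] in pixels, round what is visible of it).
The state is a dict: "t": time; "q": joint angles; "qd": joint speeds; "joint_efforts": joint torques, N m; "eef_pos": TCP position; "ee_rot": TCP orientation; "force": force on the tool from outside, world axes, zero at the start; "moment": the same for the moment, N m; "width": finger opening in m; "gripper_force": force on a finger pad.
Only numpy, scipy, OpenCV 4.12 (cv2) and the standard library are available. Lean on these libraries where they do the work, as an engineer would, in place of code of your own. Each camera call takes 0.05 s, during which the arm holds its last target. There are 200 camera calls.

TASK

Close the end stop up on the damper: take hold of the red plunger knob, pull it up to free the pin, slide the blue sleeve along the tube to the very next hole towards the damper, and let the pin go fully home in that hole. Finish still holding the knob, keeping the pin home with the sleeve at rest; do not let go. Leave the damper lying in its rests and everything else where it is.

Things in the scene. Friction and masses are not known exactly. Their poses are not given: they have to be found in the camera images.
- rail: Grey 40 mm square steel tube on two feet bolted to the bench (100 mm wide, 20 mm high); fixed. Origin on the bench below the knob's starting place; z up, x along the tube towards the damper. Tube from x = -135 to 285 mm, top face 60 mm above the bench, with 13 mm holes at x = -80, -40, 0, 40, 80 mm. Red V rests at x = 155 and 245 mm.
- next_hole (a point): Mouth of the hole the pin must go into: on the tube's top face, on its centre line, 40 mm from the starting hole towards the damper (rail x = +40 mm). Fixed.
- sleeve (a joint): Position (m) of the blue sleeve, 115 x 56 mm, top 67 mm above the bench, sliding on the tube: about 0 at the start, growing towards the damper, 0.040 at the next hole; range -0.045 to 0.085. Slides with about 3 N. Locked by the pin but for 1.5 mm play either way. Carries the plunger and an upright blue end stop, 67 to 78 mm ahead of the knob's axis, top 115 mm above the bench.
- plunger (a joint): Lift (m) of the spring-loaded plunger in the sleeve: 0 fully down (pin about 10 mm into a hole), 0.018 upper limit. The pin, 10 mm thick with a round end, clears the tube's top at about 0.010. A spring pushes it down, 4.5 N at 0, 9 N at the top; over a hole it drops by itself when released.
- knob (a point): Centre of the red round plunger knob: upright cylinder, 30 mm in diameter, 32 mm high; underside 17 mm above the sleeve's top, over a 22 mm steel boss. About 100 mm above the bench when the pin is down; moves with plunger and sleeve. Free on both sides across the tube; the end stop begins 67 mm ahead.
- stop_face (a point): Middle of the rubber face of the sleeve's end stop, 78 mm ahead of the knob's axis, 93 mm above the bench; it faces the damper.
- damper: Black gas damper: cylinder 40 mm in diameter, 150 mm long, yellow band at the end that faces the stop, 12 mm steel rod at the other; loose in the V rests, about 0.6 kg. Origin on its axis at the middle of the black cylinder; x along it, from the stop to the rod. With the sleeve at 0.040 the rubber stop face is about 9 to 14 mm short of it.
- socket_big: Loose steel socket standing beside the tube, 32 mm in diameter, 50 mm high; origin under its centre. To be left alone.
- socket_small: Loose steel socket standing on the other side of the tube, 24 mm in diameter, 38 mm high; origin under its centre. To be left alone.
- screwdriver: Loose screwdriver lying on the bench to the robot's right. To be left alone.
- wrench: Loose wrench lying on the bench to the robot's left. To be left alone.
- oil_filter: Loose white oil filter with a red band, 76 mm in diameter, 85 mm high, at the right. To be left alone.
- cleaner: Loose white bottle with a red cap, 68 mm in diameter, 190 mm high, at the far edge. To be left alone.
Mind the look-alikes: they are no part of the job. What is meant by the damper is not pink, and is the smaller of those in its own colour.

How it is judged:
On the way, in this order (a step that is already met when the one before it is completed fails the run):
1. the plunger is pulled clear while the sleeve is still at its starting hole (value of joint plunger above 0.0095 m and value of joint sleeve between -0.01 and 0.01 m), for 0.05 s.
2. the pin is fully home in the next hole towards the damper, with the knob held (value of joint sleeve between 0.0365 and 0.0435 m and value of joint plunger below 0.002 m and contact force between the fingers and plunger above 2 N), for 0.3 s.
At the end, for the whole second after the job is handed in: The sleeve stands at the next hole towards the damper (joint within 3.5 mm of 0.040) and at rest, the pin is fully down (plunger within 2 mm of 0), the fingers still bear on the knob with more than 2 N, and the damper lies still within 10 mm of where it was (all of step 2 and velocity of joint sleeve between -0.005 and 0.005 m/s and distance of damper from where it was at the start of the episode below 0.01 m and linear speed of damper below 0.02 m/s); the arm keeps its last pose, push and grip.
It fails at once if the damper is shifted by more than 15 mm (distance of damper from where it was at the start of the episode above 0.015 m).
It fails at once if something else on the bench is disturbed by more than 20 mm (distance of any of socket_big, socket_small, screwdriver, wrench, oil_filter, cleaner from where it was at the start of the episode above 0.02 m).
It also fails if it takes over 35 s, if anything falls off the work surface, if the arm or the gripper's body presses on something with over 40 N, if the wrist force passes 120 N, or if a joint passes its speed limit or range.

## Working session

There is one attempt and no reset: what is moved stays moved. The work goes in short steps, Python scripts to look and compute and a shell command to move; the robot and the scene stay as the last step left them, time stands still between calls to the robot, and variables do not carry over. Pictures are saved under pics/ and viewed, at most 10 in all, crops included, and the job is handed in when it is done.

```bash
mkdir -p pics; cat > h.py <<'E'
from station import arm
import numpy as np, cv2
def grab(n,f=None):
    p,d=arm.grab_frame(n)
    if f: cv2.imwrite('pics/'+f,p[:,:,::-1])
    return p,d
def world(n,d,mask):
    c=arm.get_calibration(n);K,R,t=c['mtx'],np.array(c['R']),np.array(c['t'])
    v,u=np.nonzero(mask&(d>0));z=d[v,u]
    X=np.linalg.inv(K)@np.vstack([u,v,np.ones_like(u)])*z
    return (R.T@(X-t[:,None])).T
E
python3 - <<'E'
from h import *
print(arm.hold_point_z, arm.get_state())
for n in('side','top'):
    p,d=grab(n,n+'0.png'); 
    for th in('knob','damper','sleeve','stop_face','rail'):
        for r in arm.trace(th,n)[:4]:
            w=world(n,d,r['mask'])
            print(n,th,round(r['score'],2),r['extent'],np.round(np.median(w,0),3) if len(w) else None,np.round(np.percentile(w,98,axis=0),3) if len(w) else None)
E
```

```text
0.0188 {'t': 0.0, 'q': array([ 1.61811584e+00,  3.59408159e-01,  1.10414137e-02, -3.41148315e-04,
       -1.22412800e+00, -2.88148867e-01]), 'qd': array([-0.00072109, -0.00091409,  0.00083419, -0.00134206, -0.00033862,
       -0.00046919]), 'joint_efforts': array([ 6.94095743e-04, -5.82722998e+01,  2.93055189e+01,  6.99753240e+00,
        7.03173835e-03, -1.36252502e-04]), 'eef_pos': array([0.16087484, 0.65502564, 0.22560298]), 'ee_rot': array([ 3.13987312e+00, -1.75222426e-04, -2.40945389e-01]), 'force': array([-0.82688289,  0.06751545,  0.01263942]), 'moment': array([-0.04097396,  0.03082752,  0.00157352]), 'gripper_force': 0.0, 'width': 0.08717365386776336}
side damper 0.98 [300.4, 182.3, 41.2, 37.5] [ 0.495 -0.009  0.104] [0.529 0.134 0.114]
side damper 0.8 [203.6, 134.8, 69.0, 30.6] [0.332 0.557 0.037] [0.456 0.604 0.056]
side damper 0.63 [200.6, 188.9, 48.4, 7.6] [0.178 0.281 0.026] [0.277 0.315 0.04 ]
side damper 0.23 [407.6, 171.5, 22.6, 54.5] [ 0.8   -0.115  0.094] [ 0.833 -0.083  0.189]
side sleeve 0.63 [339.7, 213.1, 34.5, 48.8] [ 0.527 -0.186  0.067] [ 0.567 -0.13   0.116
[... 256 characters left out ...]
 -0.131  0.051]
side rail 0.58 [303.1, 199.3, 99.9, 90.1] [ 0.529 -0.209  0.058] [0.597 0.056 0.113]
top knob 0.65 [382.9, 176.2, 9.3, 5.8] [ 0.542 -0.198  0.116] [ 0.555 -0.187  0.121]
top damper 0.96 [150.1, 205.5, 32.5, 85.5] [0.34  0.569 0.05 ] [0.46  0.614 0.06 ]
top damper 0.86 [230.1, 255.6, 26.1, 61.7] [0.158 0.297 0.037] [0.275 0.331 0.045]
top damper 0.74 [286.8, 182.7, 64.3, 18.0] [0.499 0.012 0.108] [0.534 0.132 0.117]
top sleeve 0.58 [358.3, 170.9, 37.5, 24.1] [ 0.535 -0.179  0.068] [ 0.574 -0.123  0.119]
top stop_face 0.75 [360.2, 170.1, 34.5, 25.5] [ 0.536 -0.179  0.068] [ 0.571 -0.122  0.119]
top rail 0.63 [303.3, 163.0, 120.5, 50.4] [ 0.535 -0.185  0.061] [0.602 0.068 0.117]
```

```bash
python3 - <<'E'
import cv2,numpy as np
s=cv2.imread('pics/side0.png');t=cv2.imread('pics/top0.png')
a=cv2.resize(s[110:290,190:440],(800,576));cv2.imwrite('pics/s1.png',a)
b=cv2.resize(t[140:330,140:440],(800,507));cv2.imwrite('pics/t1.png',b)
E
```

```text
(no output)
```

View pics/s1.png

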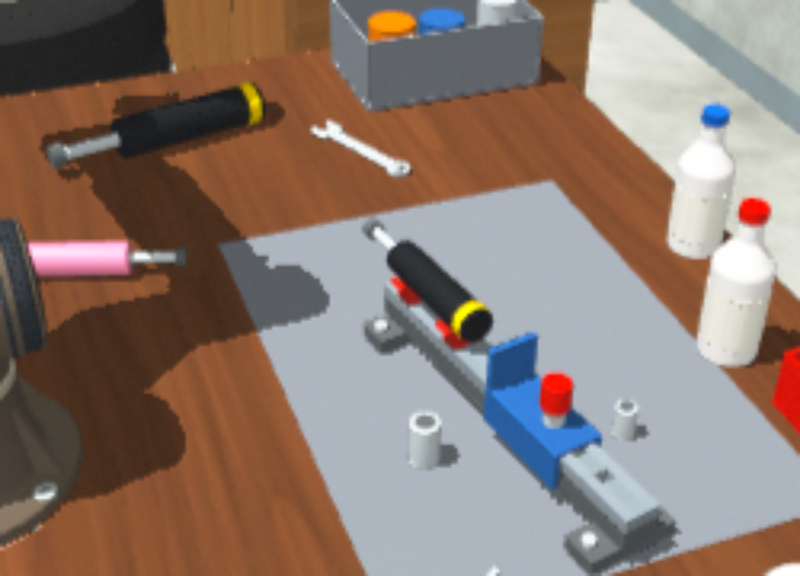

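View pics/t1.png

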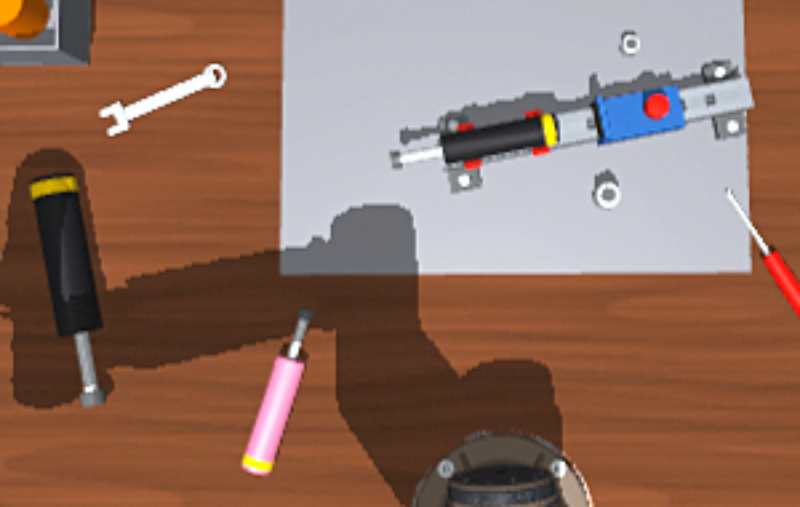

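Candidates for the damper: the black one in the rests (top 319,191 / side 320,200), a bigger black one (top 166,247 / side 238,150) and a pink one (top 243,285 / side 225,192). I choose the black one in the rests. The only knob is on the blue sleeve (top 386,179 / side 364,233).

Next I measure the knob and the rail direction.

```bash
cat >> h.py <<'E'
def hsv(p): return cv2.cvtColor(p,cv2.COLOR_RGB2HSV)
def box(m,l,t,r,b):
    o=np.zeros_like(m);o[t:b,l:r]=m[t:b,l:r];return o
def axis(w):
    c=w[:,:2].mean(0);v=np.linalg.svd(w[:,:2]-c,full_matrices=False)[2][0];return c,v*np.sign(v[1])
def knob(n,p,d,b):
    h=hsv(p);m=((h[...,0]<8)|(h[...,0]>172))&(h[...,1]>150)&(h[...,2]>80)
    w=world(n,d,box(m,*b));w=w[(w[:,2]>.075)&(w[:,2]<.16)];top=w[w[:,2]>np.percentile(w[:,2],90)-.006]
    return len(w),(top.min(0)+top.max(0))/2,top.mean(0),w.min(0),w.max(0)
E
python3 - <<'E'
from h import *
for n,b,db in(('side',(352,222,378,250),(303,180,345,220)),('top',(375,168,400,190),(300,180,352,205))):
    p,d=grab(n)
    for x in knob(n,p,d,b):print(n,np.round(x,4))
    h=hsv(p)
    w=world(n,d,box((h[...,2]<70),*db));w=w[w[:,2]>.085]
    c,v=axis(w);print('damper',c,v,np.degrees(np.arctan2(v[1],v[0])),w[:,2].max())
    bl=world(n,d,box((h[...,0]>100)&(h[...,0]<125)&(h[...,1]>150),330,150,420,270))
    s=bl[(bl[:,2]>.055)&(bl[:,2]<.075)]
    r=cv2.minAreaRect((s[:,:2]*1000).astype(np.float32));print('sleeve top',r,np.median(s[:,2]))
# tube: z ~.06 band in top
w=world(n,d,box(np.ones(d.shape,bool),300,150,425,220));w=w[(w[:,2]>.05)&(w[:,2]<.072)]
c,v=axis(w);print('tube',c,v,np.degrees(np.arctan2(v[1],v[0])))
E
```

```text
side 112
side [ 0.5415 -0.2037  0.1154]
side [ 0.5409 -0.2042  0.1148]
side [ 0.5269 -0.217   0.0863]
side [ 0.5544 -0.1904  0.1199]
damper [ 0.49639042 -0.00723659] [-0.2348551   0.97203039] 103.58308155678644 0.11459604710154739
sleeve top ((537.63134765625, -184.34405517578125), (56.611106872558594, 116.97659301757812), 10.908167839050293) 0.06591022546832212
top 63
top [ 0.5435 -0.1999  0.118 ]
top [ 0.5417 -0.2004  0.1163]
top [ 0.5285 -0.2119  0.0869]
top [ 0.5562 -0.1855  0.1231]
damper [0.50100656 0.01159783] [-0.20381278  0.97900988] 101.76000943502727 0.12250860220513732
sleeve top ((538.2189331054688, -182.91775512695312), (53.517608642578125, 114.83393096923828), 11.373025894165039) 0.06706895292244709
tube [ 0.53567646 -0.19184614] [-0.24859592  0.96860728] 104.39444174888844
```

```bash
python3 -m crank '[[[2,1.3,0,1.6],[4,2.6,0,3.2],[6,3.9,0,4.8],[8,5.2,0,6.4],[10,6.5,0,8],[12,7.8,0,9.6],[14,9,0,11.2],[15.6,10,0,12.6],[16.6,12,0,13],[17.5,14,0,13],[18.4,16,0,13],[19,18,0,13]]]' 0
cat > to.py <<'E'
from h import *
import sys
def to(g,yawdeg):
    s=arm.get_state();y=s['ee_rot'][2];c,n=np.cos(y),np.sin(y)
    e=np.array(g)-s['eef_pos']
    print('t',s['t'],'pos',s['eef_pos'],'rpy',np.degrees(s['ee_rot']))
    print('units',(c*e[0]+n*e[1])/.025,(n*e[0]-c*e[1])/.025,-e[2]/.025,'turn',-(yawdeg-np.degrees(y))/5)
E
python3 -c "
from to import *
to((.542,-.202,.227),-78.7);to((.542,-.202,.165),-78.7)"
```

```text
t: 2.2
eef_pos: [0.5153, 0.1034, 0.2267]
ee_rot: [-3.141, 0.0, -1.375]
force: [-0.1, -0.2, -0.5]
width: 0.088
gripper_force: 0.0
t 2.2 pos [0.51525037 0.10344313 0.22674773] rpy [-1.79968663e+02  1.58232581e-03 -7.88035176e+01]
units 12.19294961419361 1.3227458154092 -0.010090908232045503 turn -0.02070351658653351
t 2.2 pos [0.51525037 0.10344313 0.22674773] rpy [-1.79968663e+02  1.58232581e-03 -7.88035176e+01]
units 12.19294961419361 1.3227458154092 2.4699090917679545 turn -0.02070351658653351
```

```bash
python3 -m crank '[[[2,0.2,0,0],[4,0.4,0,0],[6,0.6,0,0],[8,0.8,0.5,0],[10,1.1,1.2,0],[11.5,1.3,2,0],[12.2,1.32,2.4,0],[12.2,1.32,2.4,0]]]' 0
python3 - <<'E'
from h import *
import to
p,d=grab('side','side2.png');print(*[np.round(x,4) for x in knob('side',p,d,(345,215,385,255))])
q,e=grab('top','top2.png')
cv2.imwrite('pics/c2.png',np.hstack([cv2.resize(x[a:a+80,b:b+80],(400,400)) for x,a,b in((p,190,325),(q,140,345))])[:,:,::-1])
to.to((.542,-.202,.0815),-78.7)
E
```

```text
t: 3.2
eef_pos: [0.5415, -0.2011, 0.1657]
ee_rot: [3.14, 0.0, -1.377]
force: [-0.5, 1.3, 0.5]
width: 0.0876
gripper_force: 0.0
110 [ 0.5424 -0.2032  0.1143] [ 0.5415 -0.2037  0.1142] [ 0.5268 -0.2178  0.086 ] [ 0.5567 -0.189   0.119 ]
t 3.3 pos [ 0.54218517 -0.19992695  0.16701918] rpy [-1.79973668e+02 -1.13734793e-02 -7.87851250e+01]
units 0.07989785215475236 0.02339290002697657 3.420767058589165 turn -0.017025004552533574
```

View pics/c2.png

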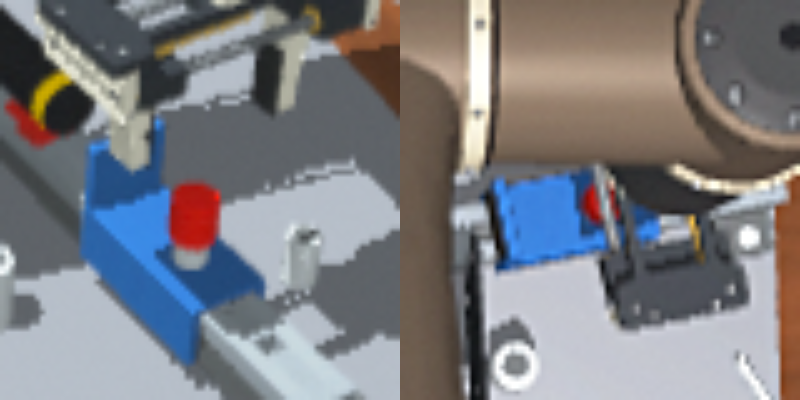

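```bash
python3 -m crank '[[[0.05,0,1,0],[0.1,0,2,0],[0.1,0,2.8,0],[0.1,0,3.4,0],[0.1,0,3.4,0]]]' 0 && python3 -m crank '[[[0,0,0,0],[0,0,0,0],[0,0,0,0],[0,0,0,0],[0,0,0,0],[0,0,0,0]]]' 1 20; python3 -c "
from to import *
to((.542,-.202,.0815),-78.7);print(arm.get_state()['force'])"
```

```text
t: 3.92
eef_pos: [0.5421, -0.2021, 0.0812]
ee_rot: [3.141, 0.0, -1.374]
force: [0.9, -0.0, 0.9]
width: 0.0879
gripper_force: 0.0
t: 4.68
eef_pos: [0.5423, -0.2029, 0.0816]
ee_rot: [3.142, -0.0, -1.375]
force: [-0.0, 1.3, 0.0]
width: 0.0334
gripper_force: 0.0
t 4.675 pos [ 0.54230743 -0.20288741  0.08155694] rpy [ 1.79994959e+02 -5.51994335e-04 -7.87983872e+01]
units -0.03720924887225606 0.0051674781457277455 0.002277729646188442 turn -0.019677442429494364
[-1.67567623e-02  1.26052375e+00  8.65550971e-04]
```

Nearly closed (33 mm, no grip force yet), so I keep closing.

```bash
python3 -m crank '[[[0,0,0,0],[0,0,0,0],[0,0,0,0],[0,0,0,0]]]' 1 35
```

```text
t: 5.18
eef_pos: [0.543, -0.2027, 0.0816]
ee_rot: [-3.141, -0.0, -1.375]
force: [4.5, 0.2, -4.1]
width: 0.0292
gripper_force: 35.0
```

```bash
python3 -m crank '[[[0,0,-0.15,0],[0,0,-0.3,0],[0,0,-0.45,0],[0,0,-0.56,0],[0,0,-0.56,0],[0,0,-0.56,0]]]' - -; python3 - <<'E'
from h import *
p,d=grab('side','side3.png');print(arm.get_state()['force'])
cv2.imwrite('pics/c3.png',cv2.resize(p[190:270,315:395],(480,480),interpolation=2)[:,:,::-1])
E
```

```text
t: 5.92
eef_pos: [0.5429, -0.2027, 0.095]
ee_rot: [-3.141, 0.0, -1.375]
force: [6.8, -0.2, -8.1]
width: 0.0295
gripper_force: 35.0
[ 6.99567808 -0.32824763 -8.5394253 ]
```

View pics/c3.png

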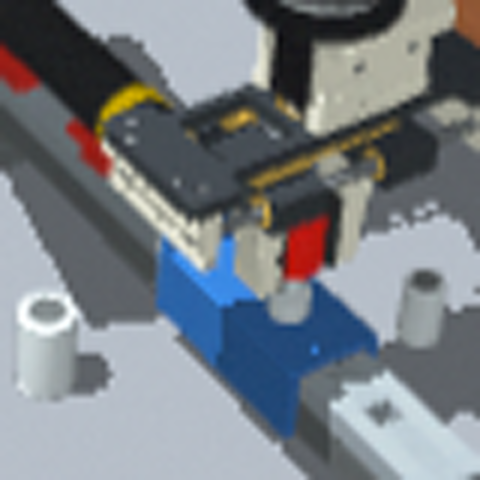

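Force matches the spring at about 13 mm of lift, so the pin is clear. Slide 40 mm along tool −x (towards the damper).

```bash
python3 -m crank '[[[-0.2,-0.02,0,0],[-0.4,-0.04,0,0],[-0.6,-0.04,0,0],[-0.8,-0.04,0,0],[-1,-0.04,0,0],[-1.2,-0.04,0,0],[-1.4,-0.04,0,0],[-1.55,-0.04,0,0],[-1.62,-0.04,0,0],[-1.62,-0.04,0,0],[-1.62,-0.04,0,0]]]'; python3 -c "
from to import *
a=np.array([.5429,-.2027]);s=arm.get_state();e=s['eef_pos'][:2]-a;print(np.linalg.norm(e),np.degrees(np.arctan2(e[1],e[0])),s['force'],s['eef_pos'])"
```

```text
t: 7.35
eef_pos: [0.5352, -0.1629, 0.0948]
ee_rot: [3.141, 0.0, -1.376]
force: [5.8, -0.5, -8.7]
width: 0.0298
gripper_force: 35.0
0.040545177360232346 100.98258133785156 [ 5.79961136 -0.52113605 -8.6943129 ] [ 0.53517572 -0.1628974   0.09478884]
```

```bash
python3 -m crank '[[[0,0,0.12,0],[0,0,0.24,0],[0,0,0.36,0],[0,0,0.48,0],[0,0,0.57,0],[0,0,0.57,0],[0,0,0.57,0],[0,0,0.57,0]]]'; python3 - <<'E'
from h import *
p,d=grab('side','side4.png');print(arm.get_state()['force'],arm.get_state()['eef_pos'])
r=arm.trace('damper','side')
for x in r[:2]:print(x['score'],x['extent'])
cv2.imwrite('pics/c4.png',cv2.resize(p[175:265,295:385],(540,540),interpolation=2)[:,:,::-1])
E
```

```text
t: 8.35
eef_pos: [0.5353, -0.163, 0.0816]
ee_rot: [3.141, -0.0, -1.375]
force: [1.2, 1.7, 0.7]
width: 0.0293
gripper_force: 35.0
[-0.09798925  0.38356735  0.49242228] [ 0.53534807 -0.16298955  0.08156702]
0.78 [302.0, 181.5, 35.5, 24.7]
0.75 [204.9, 134.9, 69.8, 31.7]
```

View pics/c4.png

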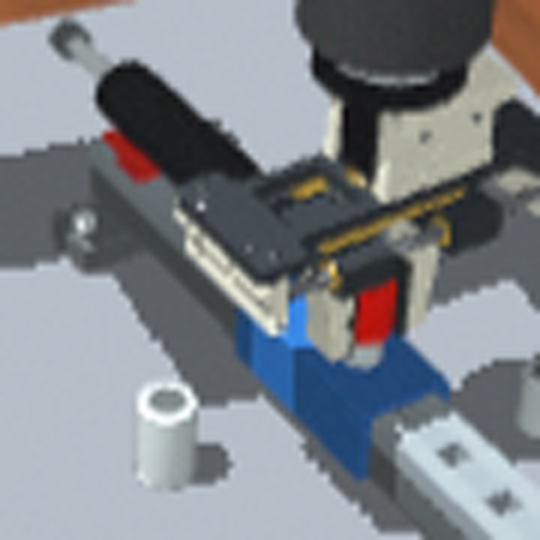

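The sleeve has advanced one pitch (two holes now show behind it), and the knob is back at its seated height. A light push will confirm it is home.

```bash
python3 -m crank '[[[0,0,0.05,0],[0,0,0.05,0],[0,0,0.05,0],[0,0,0.05,0]]]'
```

```text
t: 8.95
eef_pos: [0.5355, -0.1633, 0.0815]
ee_rot: [-3.141, -0.001, -1.375]
force: [-3.5, 0.9, 11.6]
width: 0.0297
gripper_force: 35.0
```

```bash
python3 -c "
from station import arm
print(arm.job_done())"
```

```text
the job is handed in; nothing more can be done
None
```

The sleeve is one hole (about 40 mm) closer to the damper and the pin is home against a hard stop. The knob is still gripped at 35 N, no contact with the damper was seen, and the job was handed in at about 9 s; no verdict came back.

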